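Open the speaker's battery door and take out the flat battery pack

ROBOT

A 6-joint arm with a two-finger parallel gripper is mounted at the origin on the work surface. World frame = base frame: x ahead of the robot, y to its left, z up, the work surface at z = 0. Lengths are in mm, angles in rad, forces in N, time in s.
With the tool pointing down it reaches from about 350 to 975 mm from the base axis. Payload 7.1 kg.
Tool frame: the origin (TCP) lies at the very end of the fingers, on their centre line; the grasp point (between the pads) lies 19 mm behind it; y points along the fingers, z is the direction in which the jaws open and shut, and the axes are right-handed (so a half turn about y gives the same grasp; the last joint's range is limited). The gripper opens to 88 mm and grips with 3 to 60 N. Pads are 20 mm wide; open, the fingers measure 115 mm over their backs; the gripper's body (75 mm by 178 mm) begins 61 mm behind the grasp point.
Start: joints at [1.237, 0.423, 1.63, -0, 1.089, -0.019], TCP at [193.484, 594.28, 222.675] pointing down, gripper open.
Joint ranges: [-3, 3], [-0.9, 2.11], [0.09, 2.58], [-1.31, 4.45], [0.11, 2.69], [-2.54, 2.54]. Speed limits (rad/s): [2.39, 2.39, 3.01, 3.14, 3.14, 3.14].

INTERFACE

Orientations are given as a rotation vector (axis times angle).
In Python, from workcell import ctrl gives the robot as it stands.
- The arm moves only by the shell command python3 -m jog 'ROWS'. ROWS is JSON, a list of rows, each a list of 3 entries, a list of its own where there are three numbers: the opening, from 0 (shut) to 1 (fully open), then the shift along the tool's x, y, z in cm, then the turn, a rotation vector about the tool's x, y, z in rad. In form: [[claw, [dx, dy, dz], [wx, wy, wz]], ...]. A call has 1 to 8 rows; each row is the pose to reach, as a shift and turn from the pose commanded when the call began, along the tool's axes at that moment; what a row does not reach only later rows make up. A row lasts 1/10 s, in which the tool goes at most 50 mm and 8.59 degrees, less where a joint would pass 70% of its speed; a pose out of reach is approached as far as the arm can. A call with a gripper value outside its range is refused whole. The fingers move at their own pace and stop on an object; the grip force is fixed at half the most. Time passes only in rows, so rows that repeat a pose let the fingers close. It gives the time, the measured TCP pose, the force and the opening at its end, in the units of the state.
- ctrl.get_obs(): the state, without advancing time (a new reading comes with each control period).
- ctrl.get_image(name): name is "scene" or "top" or "wrist"; returns a dict with "color" (384x512x3 uint8, red, green, blue), "z_map" (384x512 float32, mm along the optical axis (not along the pixel's ray), 0 where there is no reading), "fx", "fy", "cx", "cy" (pixels), "pose" (4x4, takes a point from camera to world coordinates). Camera axes: x right, y down, z forward; pixel columns grow to the right and rows downward; lengths in mm; the calibration is good to about 2 mm. A picture is of the moment at which its call begins.
- ctrl.close_job(): hands the job in, once; it reports no verdict.
The state is a dict: "t": time; "qpos": joint angles; "qvel": joint speeds; "joint_torque": joint torques, N m; "ee_pos": TCP position; "orientation": TCP orientation; "ft_force": force on the tool from outside, world axes, zero at the start; "moment": the same for the moment, N m; "width": finger opening in mm.
Only numpy, scipy, OpenCV 4.12 (cv2) and the standard library are available. Lean on these libraries where they do the work, as an engineer would, in place of code of your own. Each camera call takes 0.05 s, during which the arm holds its last target.

TASK

The wireless speaker's battery is flat. Press the red release tab inward so that the white battery door springs ajar, push the door up and over until it stays fully open, then lift the battery pack out by its yellow rib and set it down (do not drop it) flat in the wooden tray. Leave the door open and do not shift the mug, the candle jar or the bottle.

Things in the scene. Friction and masses are not known exactly. Their poses are not given: they have to be found in the camera images.
- speaker: Petrol-blue speaker, fixed, lying with its battery bay up: 160 (x) x 190 (y) x 66 mm high. Origin: centre of its underside on the desk; z up. Red tab on its -x side (front), door hinge towards +x. Bay under the door: well centred at x -5, y 0, 78 (x) x 84 (y) mm, floor 12 mm above the desk, rim at 60 to 66 mm. Rubber feet on its top corners stand 3 mm up.
- tab (a joint): Red release tab, 40 mm wide (y), 26 mm high, sticking 18 mm out of the middle of the speaker's front. Slides straight inward (speaker's +x): 0 = out, 0.008 m = fully in; the door is freed at about 0.006. A spring returns it: 2 N at the start, 5 N fully in. Let it go once the door has sprung up.
- tab_face (a point): Centre of the red tab's outer face, 98 mm in front of the speaker's origin and 41 mm above the desk. x axis points inward (pressing direction), as the speaker's x.
- door (a joint): Angle of the white battery door: 0 = shut and latched flush in its frame; about 0.42 rad, sprung ajar by a leaf spring, once the tab has been pressed; 1.95 = fully open, leaning back away from the tab on its stop. It turns freely (60 g): let go below about 1.5 it falls back to 0.42, past about 1.75 it falls open and stays.
- door_hinge (a point): Middle of the door's hinge line, 50 mm beyond the speaker's origin (speaker +x) and 66 mm above the desk; the line runs along the speaker's y axis.
- door_edge (a point): Middle of the door's free edge (half-way through its 6 mm thickness), 116 mm from the hinge. The door is 104 mm wide (y). Shut, this edge is at the tab's side; ajar, it stands about 110 mm above the desk with an open gap under it. A catch prong, 16 mm wide, hangs 16 mm below the door in the middle near this edge.
- pack_grip (a point): Centre of the yellow grip rib, 44 (x) x 12 (y) x 16 mm high, on top of the blue battery pack, 66 (x) x 60 (y) x 26 mm, loose, about 180 g. The point is 34 mm above the pack's underside, 8 mm below the rib's top. The pack lies in the bay, axes nearly along the speaker's, with play all round; the point is then 46 mm above the desk, hidden by the shut door.
- tray: Square dark wooden tray, fixed: 140 x 140 x 22 mm high outside, walls and floor 5 mm, open on top. Origin: centre of its underside on the desk, axes along its sides.
- mug: White mug, 80 mm across, 88 mm high, loose. Origin: centre of its underside.
- candle: Blue jar with wooden lid, 72 mm across, 85 mm high, loose. Origin: centre of its underside.
- bottle: Amber bottle, 56 mm across, 150 mm high, loose. Origin: centre of its underside.

How it is judged:
By the outcome, as a careful person would: the job done as asked, in the order asked, and still so for the second after the job is handed in, with the robot touching nothing.
It also fails if it takes over 66 s, if anything falls off the work surface, if the arm or the gripper's body presses on something with over 40 N, if the wrist force passes 120 N, or if a joint passes its speed limit or range.

## Working session

There is one attempt and no reset: what is moved stays moved. The work goes in short steps, Python scripts to look and compute and a shell command to move; the robot and the scene stay as the last step left them, time stands still between calls to the robot, and variables do not carry over. Pictures are saved under pics/ and viewed, and the job is handed in when it is done.

```bash
ls; mkdir -p pics; python3 - <<'E'
from workcell import ctrl
import cv2,json,pickle
o=ctrl.get_obs();print(o)
for n in("scene","top","wrist"):
    d=ctrl.get_image(n);cv2.imwrite(f"pics/{n}0.png",d["color"][:,:,::-1]);pickle.dump(d,open(f"{n}0.pkl","wb"));print(n,d["fx"],d["cx"],d["cy"],d["pose"].round(3).tolist())
print(ctrl.get_obs()["t"])
E
```

```text
pics
{'t': 0.0, 'qpos': array([ 1.23698133e+00,  4.23829838e-01,  1.63067446e+00, -1.63244378e-05,
        1.08859384e+00, -1.89703833e-02]), 'qvel': array([-0.00269451, -0.00041182, -0.00021368,  0.00034334, -0.00027486,
        0.00035052]), 'joint_torque': array([-1.72379590e-03, -5.44619608e+01, -2.73668772e+01,  6.41619111e-02,
        2.28783960e-02, -1.34052730e-04]), 'ee_pos': array([193.32577048, 593.77284556, 221.91467092]), 'orientation': array([-1.55812395,  0.24733515, -0.24694112]), 'ft_force': array([ 0.62293749, -0.43895362,  0.28702948]), 'moment': array([-0.00372354,  0.00506827, -0.00767462]), 'width': 87.77871861654802}
scene 422.2264319112285 254.6999415720429 192.8812789638127 [[-0.076, 0.523, -0.849, 1352.628], [0.997, 0.02, -0.077, 63.274], [-0.023, -0.852, -0.523, 561.186], [0.0, 0.0, 0.0, 1.0]]
top 406.86218684543155 258.3861425886808 192.98652370439694 [[-0.029, -0.997, 0.07, 518.46], [-1.0, 0.029, 0.0, 14.919], [-0.002, -0.07, -0.998, 1052.51], [0.0, 0.0, 0.0, 1.0]]
wrist 272.8186486637728 254.43351267146494 193.19794067508906 [[0.311, 0.921, 0.236, 129.09], [0.951, -0.301, -0.078, 615.648], [-0.001, 0.249, -0.969, 384.281], [0.0, 0.0, 0.0, 1.0]]
0.15
```

View pics/top0.png

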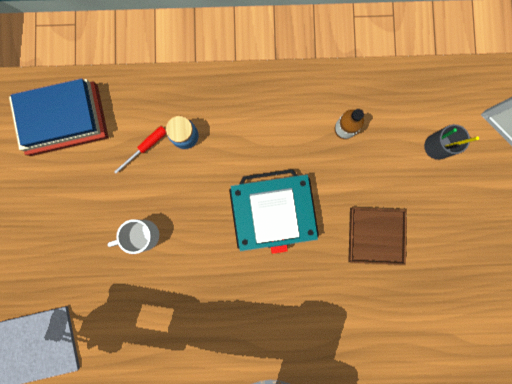

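View pics/scene0.png

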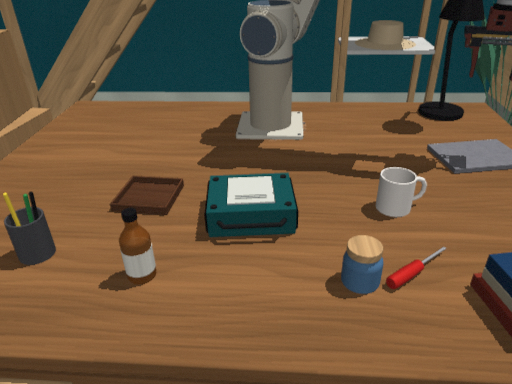

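View pics/wrist0.png

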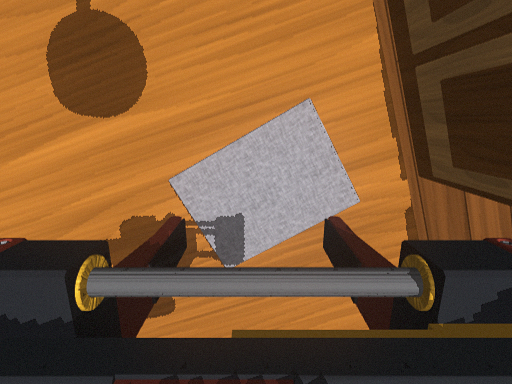

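The top view shows the speaker around (275,212), with the red tab at (279,249). The tray is at (378,235), the mug at (137,236), the candle at (181,131) and the bottle at (350,124). I'll enlarge it to get exact pixels.

```bash
python3 - <<'E'
import pickle,cv2
d=pickle.load(open("top0.pkl","rb"))["color"][:,:,::-1]
c=d[160:270,220:330];cv2.imwrite("pics/c1.png",cv2.resize(c,None,fx=5.4,fy=5.4,interpolation=cv2.INTER_CUBIC))
c=d[195:275,335:425];cv2.imwrite("pics/c2.png",cv2.resize(c,None,fx=6,fy=6,interpolation=cv2.INTER_CUBIC))
d=pickle.load(open("scene0.pkl","rb"))["color"][:,:,::-1]
c=d[160:250,105:305];cv2.imwrite("pics/c3.png",cv2.resize(c,None,fx=4,fy=4,interpolation=cv2.INTER_CUBIC))
E
```

```text
(no output)
```

View pics/c1.png

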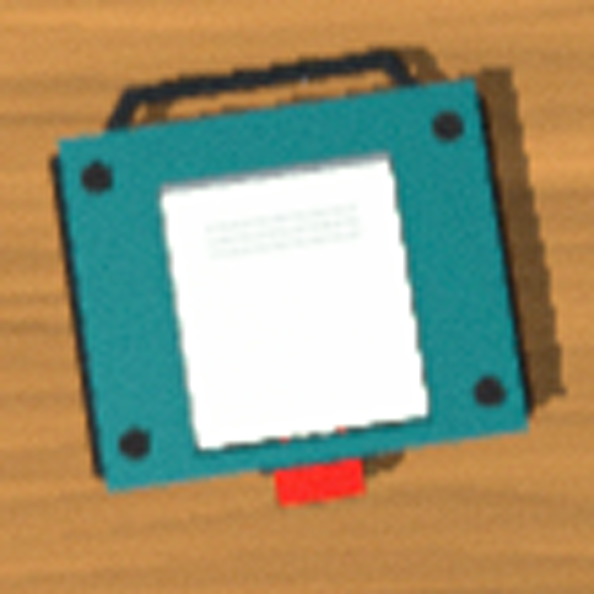

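View pics/c2.png

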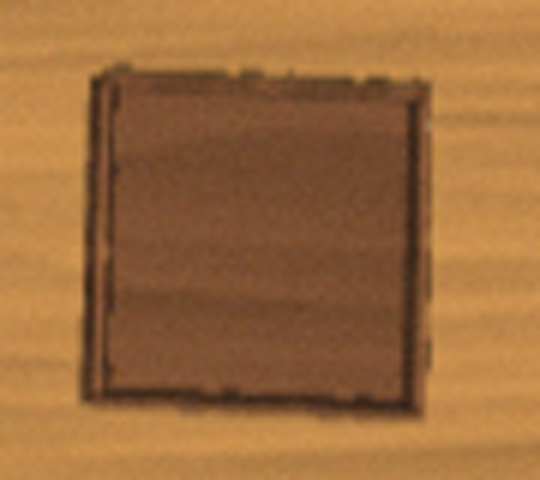

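View pics/c3.png

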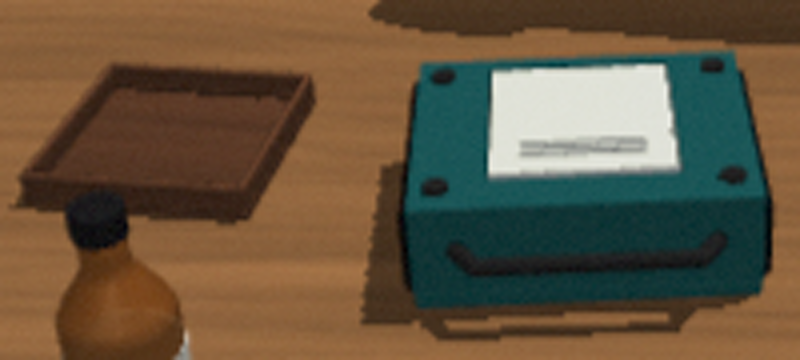

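```bash
cat > h.py <<'E'
import numpy as np,pickle,cv2
from scipy.spatial.transform import Rotation as R
def ray(d,u,v):
    p=np.array(d["pose"]);r=p[:3,:3]@np.array([(u-d["cx"])/d["fx"],(v-d["cy"])/d["fy"],1]);return p[:3,3],r
def atz(d,u,v,z):
    c,r=ray(d,u,v);return c+r*(z-c[2])/r[2]
def tri(*a):
    A=np.zeros((3,3));b=np.zeros(3)
    for d,u,v in a:
        c,r=ray(d,u,v);r=r/np.linalg.norm(r);P=np.eye(3)-np.outer(r,r);A+=P;b+=P@c
    return np.linalg.solve(A,b)
def depth(d,u,v):
    c,r=ray(d,u,v);return c+r*d["z_map"][int(round(v)),int(round(u))]
E
python3 - <<'E'
from h import *
T=pickle.load(open("top0.pkl","rb"));S=pickle.load(open("scene0.pkl","rb"))
f=lambda a,k,o:(np.array(a)+.5)/k-.5+np.array(o)
print("feet ++,+-,--,-+")
ft=[(97,178),(447,126),(489,391),(134,443)];fs=[(733,175),(435,187),(443,76),(712,65)]
for a,b in zip(ft,fs):
    p=f(a,5.4,(220,160));q=f(b,4,(105,160));print(tri((T,*p),(S,*q)).round(1),atz(T,*p,69).round(1),atz(S,*q,69).round(1))
def fit(m,w):
    m=np.array(m,float);w=np.array(w)[:,:2];mc=m-m.mean(0);wc=w-w.mean(0)
    a=np.arctan2((mc[:,0]*wc[:,1]-mc[:,1]*wc[:,0]).sum(),(mc*wc).sum());c,s=np.cos(a),np.sin(a);M=np.array([[c,-s],[s,c]])
    t=w.mean(0)-M@m.mean(0);return a,t.round(1),(w-(m@M.T+t)).round(1).tolist()
ct=[(60,142),(475,82),(525,430),(107,490)]
print(fit([(80,95),(80,-95),(-80,-95),(-80,95)],[atz(T,*f(a,5.4,(220,160)),66) for a in ct]))
cs=[(770,194),(402,212),(421,64),(735,52)]
print(fit([(80,95),(80,-95),(-80,-95),(-80,95)],[atz(S,*f(a,4,(105,160)),66) for a in cs]))
tt=[(95,75),(428,84),(420,414),(84,402)]
print("tray",fit([(70,70),(70,-70),(-70,-70),(-70,70)],[atz(T,*f(a,6,(335,195)),22) for a in tt]))
ts=[(245,193),(20,178),(113,63),(315,76)]
print("tray",fit([(70,70),(70,-70),(-70,-70),(-70,70)],[atz(S,*f(a,4,(105,160)),22) for a in ts]))
for a,b in zip(tt,ts):print(tri((T,*f(a,6,(335,195))),(S,*f(b,4,(105,160)))).round(1))
print("tab",depth(T,*f((320,478),5.4,(220,160))))
print("bits",depth(T,356,113),depth(T,181,127),depth(T,137,222), depth(T,282,230))
E
```

```text
feet ++,+-,--,-+
[590.   65.2  66.7] [589.8  65.5  69. ] [593.5  64.7  69. ]
[608.9 -93.1  67.2] [608.6 -92.3  69. ] [611.6 -93.2  69. ]
[ 489.6 -107.5   67.2] [ 489.6 -106.7   69. ] [ 492.6 -107.6   69. ]
[471.   51.6  67.5] [471.1  52.1  69. ] [473.8  51.1  69. ]
(np.float64(0.11115812549135796), array([539.3, -20.4]), [[-1.6, -0.9], [-0.9, -0.0], [1.3, 1.3], [1.2, -0.3]])
(np.float64(0.11876412959589129), array([540.8, -20.8]), [[-2.5, 1.3], [-0.0, -2.1], [0.7, 0.3], [1.8, 0.5]])
tray (np.float64(-0.06906925591220633), array([ 475.6, -281.4]), [[-2.2, -0.3], [-0.4, -0.8], [1.7, 0.4], [1.0, 0.7]])
tray (np.float64(-0.07877441289463541), array([ 476.8, -282.5]), [[-0.4, -0.0], [0.2, 0.5], [-0.6, -0.1], [0.9, -0.5]])
[ 548.3 -218.3   19.6]
[ 540.3 -357.4   21.3]
[ 402.7 -345.9   23. ]
[ 411.6 -207.2   20.9]
tab [452.2202359  -30.87785983  53.3637629 ]
bits [ 755.72142528 -209.90670522  150.35984534] [750.56387917 196.70470918  87.03875861] [526.06567794 328.25847564   7.76115168] [496.26613242 -39.26323113  66.73938381]
```

```bash
cat >> h.py <<'E'
YAW=0.117; SO=np.array([540,-20.8,0.]); RS=R.from_euler('z',YAW).as_matrix()
def w(p): return SO+RS@np.array(p,float)      # speaker->world
def s(p): return RS.T@(np.array(p)-SO)
def ori(tilt,yaw=YAW,sg=1):
    # fingers point down, tilted by tilt towards +x of yaw frame; jaw z along sg*y of frame
    y=np.array([np.sin(tilt),0,-np.cos(tilt)]);z=np.array([0,sg,0.]);x=np.cross(y,z)
    return R.from_euler('z',yaw).as_matrix()@np.array([x,y,z]).T
def plan(o,p,M):
    C=R.from_rotvec(o["orientation"]).as_matrix()
    return "shift cm",(C.T@(np.array(p)-o["ee_pos"])/10).round(2).tolist(),"turn",R.from_matrix(C.T@M).as_rotvec().round(3).tolist()
E
python3 - <<'E'
from h import *
from workcell import ctrl
o=ctrl.get_obs();print(R.from_rotvec(o["orientation"]).as_matrix().round(3))
for sg in(1,-1):
  print(plan(o,w([-150,0,150]),ori(0.45,sg=sg)))
  print(plan(o,w([-150,0,150]),ori(0.0,sg=sg)))
E
```

```text
[[ 0.951 -0.     0.31 ]
 [-0.31  -0.001  0.951]
 [-0.    -1.    -0.001]]
('shift cm', [38.37, 7.27, -53.99], 'turn', [0.098, -0.424, -0.443])
('shift cm', [38.37, 7.27, -53.99], 'turn', [0.001, -0.432, -0.0])
('shift cm', [38.37, 7.27, -53.99], 'turn', [0.607, 2.649, 0.134])
('shift cm', [38.37, 7.27, -53.99], 'turn', [0.0, 2.71, 0.001])
```

```bash
python3 -m jog '[[0,[38.4,2,-54],[0.098,-0.424,-0.443]],[0,[38.4,2,-54],[0.098,-0.424,-0.443]],[0,[38.4,2,-54],[0.098,-0.424,-0.443]],[0,[38.4,2,-54],[0.098,-0.424,-0.443]],[0,[38.4,2,-54],[0.098,-0.424,-0.443]],[0,[38.4,2,-54],[0.098,-0.424,-0.443]],[0,[38.4,2,-54],[0.098,-0.424,-0.443]],[0,[38.4,2,-54],[0.098,-0.424,-0.443]]]'
python3 - <<'E'
from h import *
from workcell import ctrl
o=ctrl.get_obs();print(o["qpos"].round(2),s(o["ee_pos"]))
print(plan(o,w([-150,0,150]),ori(0.45)))
E
```

```text
t: 0.95
ee_pos: [312.7, 211.3, 210.6]
orientation: [-1.512, -0.443, -0.261]
ft_force: [0.9, 0.6, 0.9]
width: 27.2
[ 0.78 -0.07  2.39 -0.56  0.53 -0.46] [-198.67210688  257.02431009  210.61459351]
('shift cm', [1.71, 7.54, -25.72], 'turn', [-0.001, 0.001, 0.001])
```

```bash
python3 -m jog '[[0,[2,5,-25.7],[0,0,0]],[0,[2,5,-25.7],[0,0,0]],[0,[2,5,-25.7],[0,0,0]],[0,[2,5,-25.7],[0,0,0]],[0,[2,5,-25.7],[0,0,0]],[0,[2,5,-25.7],[0,0,0]],[0,[2,5,-25.7],[0,0,0]],[0,[2,5,-25.7],[0,0,0]]]'
python3 - <<'E'
from h import *
from workcell import ctrl
o=ctrl.get_obs();print(o["qpos"].round(2),s(o["ee_pos"]))
print(plan(o,w([-135,0,38]),ori(0.45)))
d=ctrl.get_image("wrist");pickle.dump(d,open("w1.pkl","wb"));cv2.imwrite("pics/w1.png",d["color"][:,:,::-1])
E
```

```text
t: 1.75
ee_pos: [374.8, -9.5, 176.6]
orientation: [-1.511, -0.436, -0.255]
ft_force: [0.5, -0.0, -0.7]
width: 0.5
[-0.16 -0.02  2.46  0.41  0.3  -2.21] [-162.70508153   30.52361763  176.61495689]
('shift cm', [-3.44, 13.7, -3.1], 'turn', [-0.004, -0.0, -0.007])
```

View pics/w1.png

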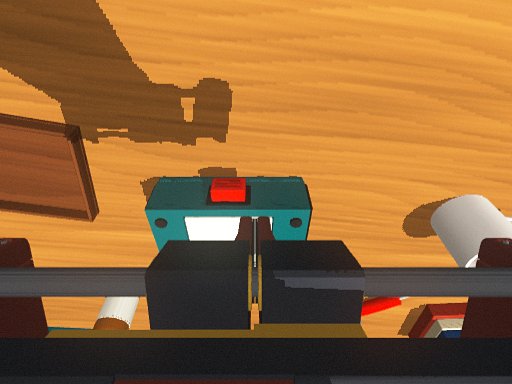

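The wrist view shows the red tab at (228,189), centred on the speaker's front, and the fingers are shut. I'll use less tilt to keep the wrist away from its joint limits.

```bash
python3 - <<'E'
from h import *
from workcell import ctrl
o=ctrl.get_obs();print(o["qpos"].round(2))
print(plan(o,w([-135,0,90]),ori(0.25)))
print(plan(o,w([-135,0,38]),ori(0.25)))
E
```

```text
[-0.16 -0.02  2.45  0.42  0.3  -2.23]
('shift cm', [-1.37, 8.97, -2.81], 'turn', [-0.001, 0.004, 0.195])
('shift cm', [-3.61, 13.66, -2.81], 'turn', [-0.001, 0.004, 0.195])
```

```bash
python3 -m jog '[[0,[-1,6,-2.8],[0,0.004,0.195]],[0,[-1.4,9,-2.8],[0,0.004,0.195]],[0,[-2.4,11,-2.8],[0,0.004,0.195]],[0,[-3.6,13.65,-2.8],[0,0.004,0.195]],[0,[-3.6,13.65,-2.8],[0,0.004,0.195]],[0,[-3.6,13.65,-2.8],[0,0.004,0.195]]]'
python3 - <<'E'
from h import *
from workcell import ctrl
o=ctrl.get_obs();print(o["qpos"].round(2),s(o["ee_pos"]),o["ft_force"])
print(plan(o,w([-109,0,38]),ori(0.25)))
print(plan(o,w([-100,0,38]),ori(0.25)))
d=ctrl.get_image("wrist");cv2.imwrite("pics/w2.png",d["color"][:,:,::-1])
d=ctrl.get_image("top");cv2.imwrite("pics/t2.png",cv2.resize(d["color"][160:290,200:340,::-1],None,fx=4,fy=4))
E
```

```text
t: 2.4
ee_pos: [402.9, -32.4, 36.6]
orientation: [-1.541, -0.279, -0.102]
ft_force: [-0.2, 0.1, 0.4]
width: 0.6
[-0.17  0.45  2.36  0.61  0.13 -2.45] [-137.55894195    4.45741825   36.55560889] [-0.17722062  0.07943402  0.3810718 ]
('shift cm', [2.81, 0.55, -0.44], 'turn', [-0.005, -0.004, -0.006])
('shift cm', [3.68, 0.77, -0.44], 'turn', [-0.005, -0.004, -0.006])
```

View pics/w2.png

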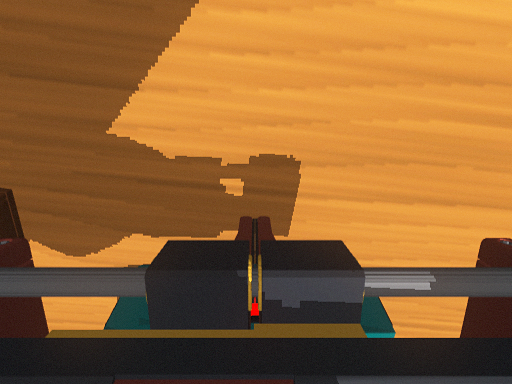

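View pics/t2.png

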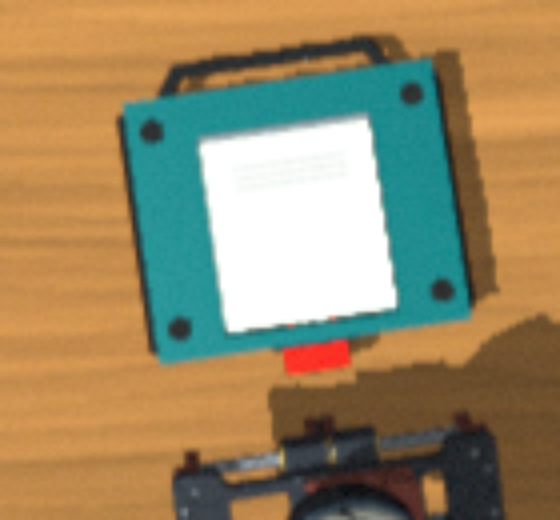

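The wrist shows the tab at (254,309) just past the fingertips, and the top view shows the gripper square to the tab. Joints 5 and 6 are close to their limits, so I'm reducing the tilt before pressing.

```bash
python3 - <<'E'
from h import *
from workcell import ctrl
o=ctrl.get_obs();print(o["qpos"].round(2),s(o["ee_pos"]))
print(plan(o,w([-125,0,42]),ori(0.08)))
E
```

```text
[-0.17  0.44  2.36  0.61  0.13 -2.44] [-136.67817153    4.22483016   37.80734009]
('shift cm', [1.24, -0.12, -0.42], 'turn', [-0.005, -0.003, 0.167])
```

```bash
python3 -m jog '[[0,[0.6,-0.3,-0.42],[-0.005,0,0.08]],[0,[1.2,-0.3,-0.42],[-0.005,0,0.167]],[0,[1.2,-0.3,-0.42],[-0.005,0,0.167]],[0,[1.2,-0.3,-0.42],[-0.005,0,0.167]]]'
python3 - <<'E'
from h import *
from workcell import ctrl
o=ctrl.get_obs();print(o["qpos"].round(2),s(o["ee_pos"]))
print(plan(o,w([-109,0,42]),ori(0.08)))
print(plan(o,w([-101,0,42]),ori(0.08)))
E
```

```text
t: 2.9
ee_pos: [418.4, -36.1, 45.2]
orientation: [-1.565, -0.157, 0.023]
ft_force: [0.2, -0.1, -0.9]
width: 1.1
[-0.13  0.44  2.22  0.05  0.39 -1.86] [-122.57049269   -0.99523746   45.19012038]
('shift cm', [1.32, 0.43, 0.1], 'turn', [0.003, -0.002, 0.005])
('shift cm', [2.12, 0.5, 0.1], 'turn', [0.003, -0.002, 0.005])
```

```bash
python3 -m jog '[[0,[0.7,0.3,0.1],[0,0,0]],[0,[1.3,0.4,0.1],[0,0,0]],[0,[1.6,0.4,0.1],[0,0,0]],[0,[1.8,0.4,0.1],[0,0,0]],[0,[2.0,0.4,0.1],[0,0,0]],[0,[2.0,0.4,0.1],[0,0,0]]]'
python3 - <<'E'
from h import *
from workcell import ctrl
o=ctrl.get_obs();print(o["qpos"].round(2),s(o["ee_pos"]),RS.T@o["ft_force"])
d=ctrl.get_image("scene");cv2.imwrite("pics/s3.png",cv2.resize(d["color"][130:260,170:330,::-1],None,fx=4,fy=4))
E
```

```text
t: 3.5
ee_pos: [434.0, -32.3, 40.8]
orientation: [-1.563, -0.151, 0.028]
ft_force: [-3.5, -0.9, -0.4]
width: 0.4
[-0.11  0.47  2.19  0.05  0.41 -1.84] [-106.59153405    0.9616773    40.80295673] [-3.5706477  -0.47210417 -0.35065554]
```

View pics/s3.png

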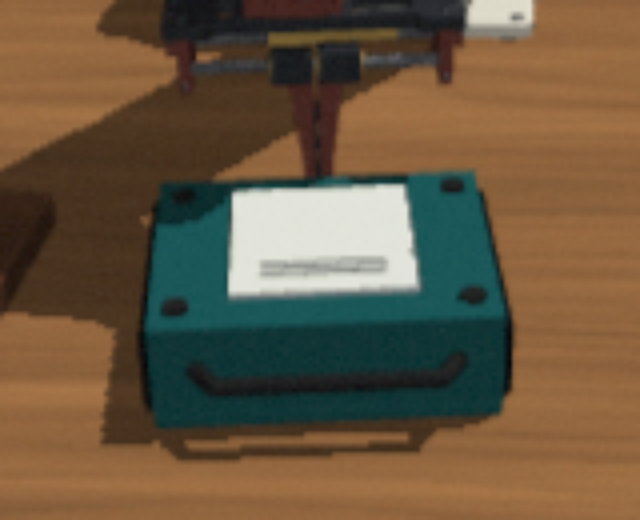

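The door at (320,240) is still shut. The tab reads 3.6 N, which is about halfway in, so I'll press further.

```bash
python3 -m jog '[[0,[0.2,0,0],[0,0,0]],[0,[0.4,0,0],[0,0,0]],[0,[0.5,0,0],[0,0,0]],[0,[0.5,0,0],[0,0,0]]]'
python3 - <<'E'
from h import *
from workcell import ctrl
o=ctrl.get_obs();print(o["qpos"].round(2),s(o["ee_pos"]),RS.T@o["ft_force"])
d=ctrl.get_image("scene");cv2.imwrite("pics/s4.png",cv2.resize(d["color"][130:260,170:330,::-1],None,fx=4,fy=4))
E
```

```text
t: 3.95
ee_pos: [439.2, -31.7, 41.3]
orientation: [-1.563, -0.151, 0.028]
ft_force: [-4.7, 0.1, -4.6]
width: 0.3
[-0.11  0.47  2.18  0.04  0.42 -1.84] [-101.33931211    0.95030452   41.25141265] [-4.61273827  0.59625386 -4.5665193 ]
```

View pics/s4.png

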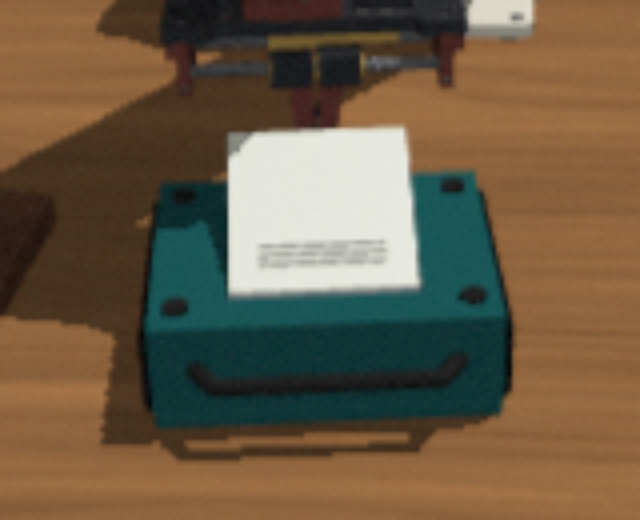

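The door is ajar: its top edge is now at about y=128, with a gap under it. Next I retract, then come in off-centre at y=-28 to clear the prong.

```bash
python3 -m jog '[[0,[-1.5,0,0],[0,0,0]],[0,[-3,0,0],[0,0,0]],[0,[-3,0,0],[0,0,0]]]'
python3 - <<'E'
from h import *
from workcell import ctrl
o=ctrl.get_obs();print(o["qpos"].round(2),s(o["ee_pos"]),RS.T@o["ft_force"])
d=ctrl.get_image("top");pickle.dump(d,open("t5.pkl","wb"));cv2.imwrite("pics/t5.png",cv2.resize(d["color"][160:290,200:340,::-1],None,fx=4,fy=4))
d=ctrl.get_image("scene");pickle.dump(d,open("s5.pkl","wb"));cv2.imwrite("pics/s5.png",cv2.resize(d["color"][130:260,170:330,::-1],None,fx=4,fy=4))
print(plan(o,w([-120,-28,80]),ori(0.4)))
E
```

```text
t: 4.3
ee_pos: [410.2, -35.3, 39.5]
orientation: [-1.564, -0.153, 0.025]
ft_force: [0.1, 0.2, -0.3]
width: 0.4
[-0.13  0.45  2.24  0.05  0.37 -1.86] [-130.56793177    0.70220606   39.47645832] [ 0.15453266  0.18975317 -0.25366841]
('shift cm', [1.39, -3.95, -2.87], 'turn', [0.001, -0.003, -0.318])
```

View pics/t5.png

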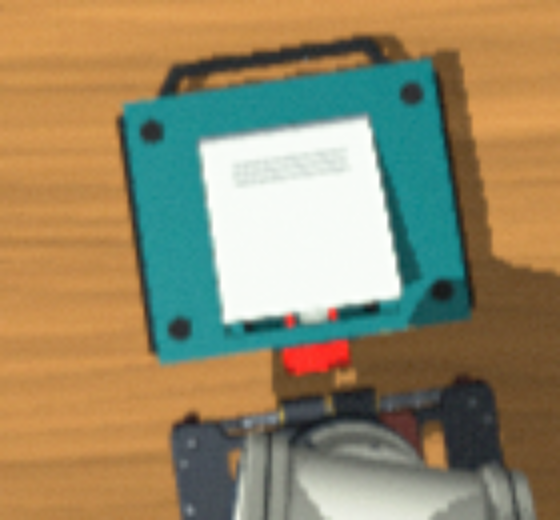

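View pics/s5.png

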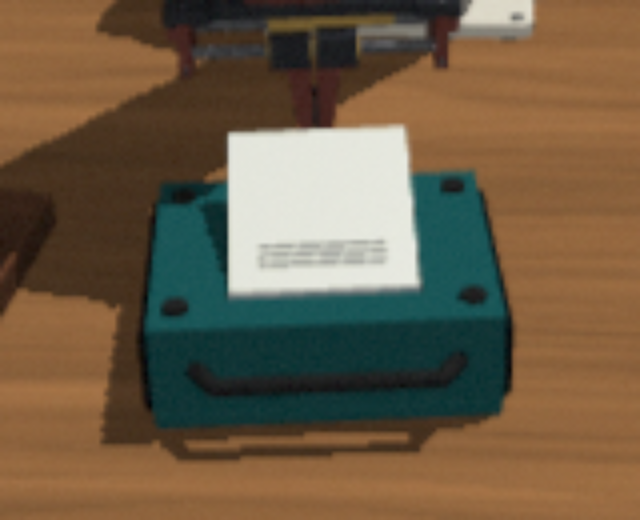

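The top view shows the gap at (310,318) and the tab is back out at (317,358). Moving to the off-centre start below the edge.

```bash
python3 -m jog '[[0,[-0.5,-2,-1.4],[0,0,-0.1]],[0,[0.5,-3.9,-2.8],[0,0,-0.2]],[0,[1.4,-3.9,-2.8],[0,0,-0.318]],[0,[1.4,-3.9,-2.8],[0,0,-0.318]],[0,[1.4,-3.9,-2.8],[0,0,-0.318]]]'
python3 - <<'E'
from h import *
from workcell import ctrl
o=ctrl.get_obs();print(o["qpos"].round(2),s(o["ee_pos"]),RS.T@o["ft_force"])
d=ctrl.get_image("wrist");cv2.imwrite("pics/w6.png",d["color"][:,:,::-1])
for p in [(-90,80),(-58,80),(-28,108),(-1,136),(30,140),(64,142)]:
  print(plan(o,w([p[0],-28,p[1]]),ori(0.42)))
E
```

```text
t: 4.9
ee_pos: [433.0, -54.4, 97.4]
orientation: [-1.547, -0.374, -0.211]
ft_force: [-0.0, -0.4, 0.3]
width: 0.6
[-0.22  0.3   2.35  0.66  0.17 -2.54] [-110.22083541  -20.82847734   97.42873118] [-0.08187381 -0.35557933  0.34205893]
('shift cm', [1.26, 2.37, -0.66], 'turn', [0.022, -0.007, -0.048])
('shift cm', [4.24, 3.54, -0.61], 'turn', [0.022, -0.007, -0.048])
('shift cm', [8.05, 2.02, -0.61], 'turn', [0.022, -0.007, -0.048])
('shift cm', [11.58, 0.39, -0.62], 'turn', [0.022, -0.007, -0.048])
('shift cm', [14.62, 1.14, -0.58], 'turn', [0.022, -0.007, -0.048])
('shift cm', [17.86, 2.19, -0.53], 'turn', [0.022, -0.007, -0.048])
```

View pics/w6.png

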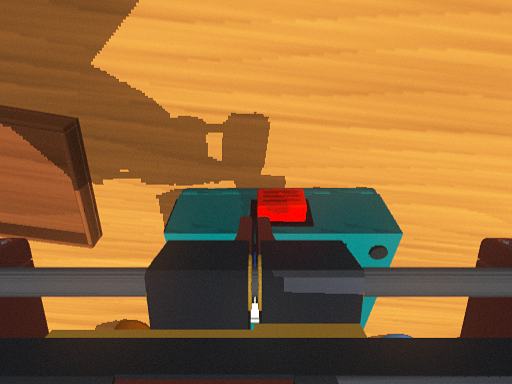

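Joint 6 is at its limit. I'll yaw the tool into the arm's plane, since the push doesn't need it square to the door.

```bash
python3 - <<'E'
from h import *
from workcell import ctrl
o=ctrl.get_obs();print(o["qpos"].round(3),s(o["ee_pos"]),RS.T@o["ft_force"])
print(plan(o,w([-105,-28,85]),ori(0.35,yaw=-0.1)))
E
```

```text
[-0.224  0.301  2.352  0.662  0.166 -2.54 ] [-110.47829938  -20.66117177   96.95697199] [-0.20411212  0.3765323   0.47529534]
('shift cm', [0.08, 1.33, -0.71], 'turn', [-0.056, 0.198, 0.022])
```

```bash
python3 -m jog '[[0,[0,0,0],[-0.028,0.1,0.02]],[0,[0,0.6,-0.4],[-0.056,0.198,0.022]],[0,[0.1,1.3,-0.7],[-0.056,0.198,0.022]],[0,[0.1,1.3,-0.7],[-0.056,0.198,0.022]]]'
python3 - <<'E'
from h import *
from workcell import ctrl
o=ctrl.get_obs();print(o["qpos"].round(3),s(o["ee_pos"]),RS.T@o["ft_force"])
for p in [(-90,82),(-58,82),(-28,108),(-1,136),(30,140),(64,142)]:
  print(plan(o,w([p[0],-28,p[1]]),ori(0.42,yaw=-.1)))
E
```

```text
t: 5.35
ee_pos: [438.8, -60.5, 84.0]
orientation: [-1.569, -0.195, -0.351]
ft_force: [0.5, -0.1, -0.5]
width: -0.0
[-0.184  0.341  2.334  0.234  0.124 -1.882] [-105.18306646  -27.56578339   83.96376834] [ 0.46661826 -0.13349167 -0.53995553]
('shift cm', [1.34, 0.69, 0.28], 'turn', [-0.0, 0.0, -0.073])
('shift cm', [4.27, 1.76, 0.97], 'turn', [-0.0, 0.0, -0.073])
('shift cm', [7.91, 0.31, 1.62], 'turn', [-0.0, 0.0, -0.073])
('shift cm', [11.35, -1.42, 2.2], 'turn', [-0.0, 0.0, -0.073])
('shift cm', [14.33, -0.77, 2.87], 'turn', [-0.0, 0.0, -0.073])
('shift cm', [17.52, 0.17, 3.6], 'turn', [-0.0, 0.0, -0.073])
```

```bash
python3 -m jog '[[0,[1.4,0.6,0.3],[0,0,0]],[0,[2.8,1.2,0.6],[0,0,0]],[0,[4.2,1.7,0.95],[0,0,-0.03]],[0,[4.2,1.7,0.95],[0,0,-0.07]],[0,[4.2,1.7,0.95],[0,0,-0.07]]]'
python3 - <<'E'
from h import *
from workcell import ctrl
o=ctrl.get_obs();print(o["qpos"].round(3),s(o["ee_pos"]),RS.T@o["ft_force"])
for p in [(-28,108),(-1,136),(30,140),(64,142)]:
  print(plan(o,w([p[0],-28,p[1]]),ori(0.42,yaw=-.1)))
d=ctrl.get_image("scene");cv2.imwrite("pics/s7.png",cv2.resize(d["color"][130:260,170:330,::-1],None,fx=4,fy=4))
E
```

```text
t: 5.85
ee_pos: [486.9, -57.0, 92.5]
orientation: [-1.563, -0.242, -0.392]
ft_force: [-0.5, 0.5, 0.1]
width: 0.7
[-0.158  0.364  2.269  0.249  0.109 -1.874] [-56.92628991 -29.75132814  92.4954494 ] [-0.41586059  0.5917464   0.074323  ]
('shift cm', [3.17, -0.33, 0.79], 'turn', [-0.004, 0.002, -0.017])
('shift cm', [6.7, -1.87, 1.37], 'turn', [-0.004, 0.002, -0.017])
('shift cm', [9.64, -1.05, 2.03], 'turn', [-0.004, 0.002, -0.017])
('shift cm', [12.78, 0.08, 2.75], 'turn', [-0.004, 0.002, -0.017])
```

View pics/s7.png

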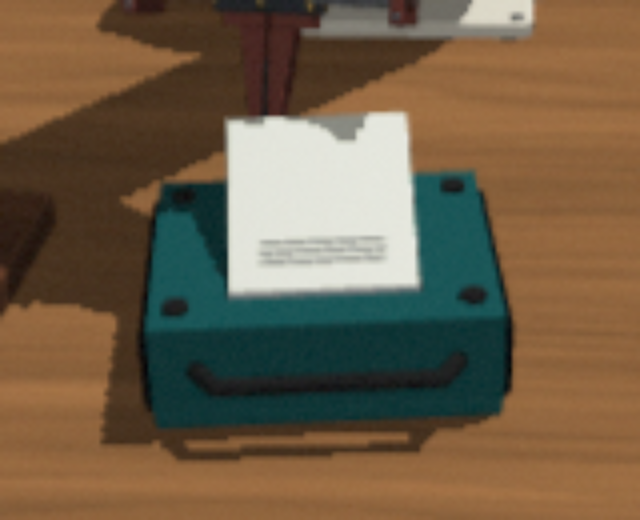

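The fingers are under the edge at (265,110) and the door is already lifting. Joint 5 is at its limit, so I'll reduce the tilt while pushing.

```bash
python3 -m jog '[[0,[0.8,-0.1,0.2],[0,0,0.08]],[0,[2,-0.3,0.5],[0,0,0.15]],[0,[3.2,-0.3,0.8],[0,0,0.15]],[0,[4.4,-0.9,1],[0,0,0.15]],[0,[5.6,-1.4,1.2],[0,0,0.15]],[0,[6.7,-1.9,1.4],[0,0,0.15]],[0,[6.7,-1.9,1.4],[0,0,0.15]]]'
python3 - <<'E'
from h import *
from workcell import ctrl
o=ctrl.get_obs();print(o["qpos"].round(3),s(o["ee_pos"]),RS.T@o["ft_force"])
for p in [(30,140),(66,142)]:
  print(plan(o,w([p[0],-28,p[1]]),ori(0.27,yaw=-.1)))
d=ctrl.get_image("scene");cv2.imwrite("pics/s8.png",cv2.resize(d["color"][100:260,170:330,::-1],None,fx=3.7,fy=3.7))
E
```

```text
t: 6.6
ee_pos: [543.8, -48.7, 137.2]
orientation: [-1.569, -0.124, -0.28]
ft_force: [-0.3, -0.7, -0.6]
width: 0.3
[-0.116  0.345  2.039  0.017  0.501 -1.601] [  0.56474978 -28.17126433 137.22396833] [-0.38389111 -0.63424394 -0.64776751]
('shift cm', [2.85, 0.46, 0.65], 'turn', [-0.004, -0.0, -0.013])
('shift cm', [6.3, 1.17, 1.42], 'turn', [-0.004, -0.0, -0.013])
```

View pics/s8.png

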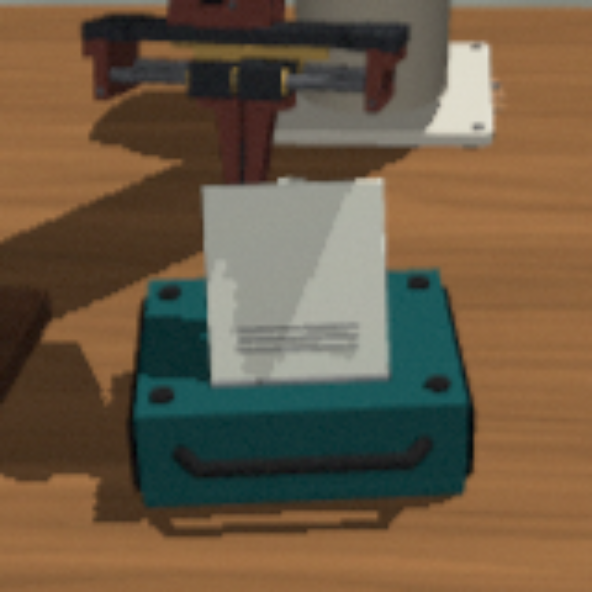

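The door is nearly vertical now. I'll push it over, slowly at the end.

```bash
python3 -m jog '[[0,[1.4,0.2,0.3],[0,0,0]],[0,[2.8,0.4,0.6],[0,0,0]],[0,[4,0.7,0.9],[0,0,0]],[0,[5,0.9,1.1],[0,0,0]],[0,[5.8,1.1,1.3],[0,0,0]],[0,[6.3,1.2,1.4],[0,0,0]],[0,[6.3,1.2,1.4],[0,0,0]]]'
python3 - <<'E'
from h import *
from workcell import ctrl
o=ctrl.get_obs();print(o["qpos"].round(3),s(o["ee_pos"]),RS.T@o["ft_force"])
d=ctrl.get_image("scene");cv2.imwrite("pics/s9.png",cv2.resize(d["color"][100:260,170:330,::-1],None,fx=3.7,fy=3.7))
print(plan(o,w([-20,-20,180]),ori(0)))
E
```

```text
t: 7.35
ee_pos: [606.1, -41.2, 139.5]
orientation: [-1.569, -0.118, -0.275]
ft_force: [-4.1, -0.8, 1.2]
width: 0.7
[-0.088  0.419  1.902  0.002  0.57  -1.559] [ 63.30743183 -27.99339866 139.51166995] [-4.13393518 -0.29074345  1.23109961]
('shift cm', [-7.05, -5.98, -1.0], 'turn', [0.023, -0.216, 0.25])
```

View pics/s9.png

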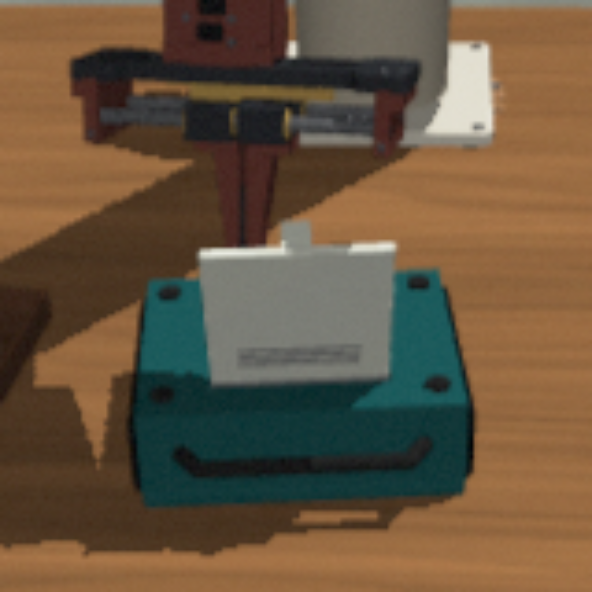

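The door is against its stop (4 N), leaning back past vertical. I'll retract and look into the bay.

```bash
python3 -m jog '[[0,[-3,0,-0.5],[0,-0.05,0.05]],[0,[-6,-2,-1],[0.01,-0.1,0.15]],[0,[-9,-5,-1],[0.023,-0.216,0.25]],[0.5,[-9,-8,0],[0.023,-0.216,0.25]],[0.5,[-9,-8,0],[0.023,-0.216,0.25]],[0.5,[-9,-8,0],[0.023,-0.216,0.25]],[0.5,[-9,-8,0],[0.023,-0.216,0.25]]]'
python3 - <<'E'
from h import *
from workcell import ctrl
o=ctrl.get_obs();print(o["qpos"].round(3),s(o["ee_pos"]),RS.T@o["ft_force"],o["width"])
for n in("top","scene","wrist"):
  d=ctrl.get_image(n);pickle.dump(d,open(n+"10.pkl","wb"))
  c=d["color"][:,:,::-1]
  if n!="wrist": c=cv2.resize(c[100:260,170:330],None,fx=3.7,fy=3.7,interpolation=cv2.INTER_CUBIC)
  cv2.imwrite(f"pics/{n}10.png",c)
E
```

```text
t: 8.1
ee_pos: [500.1, -30.8, 194.4]
orientation: [-1.569, -0.093, 0.09]
ft_force: [-0.3, 0.1, 0.2]
width: 29.1
[-0.085  0.28   1.925  0.     0.935 -1.772] [-40.79354807  -5.3024033  194.41863259] [-0.26850097  0.10013701  0.17812194] 29.067272928968833
```

View pics/top10.png

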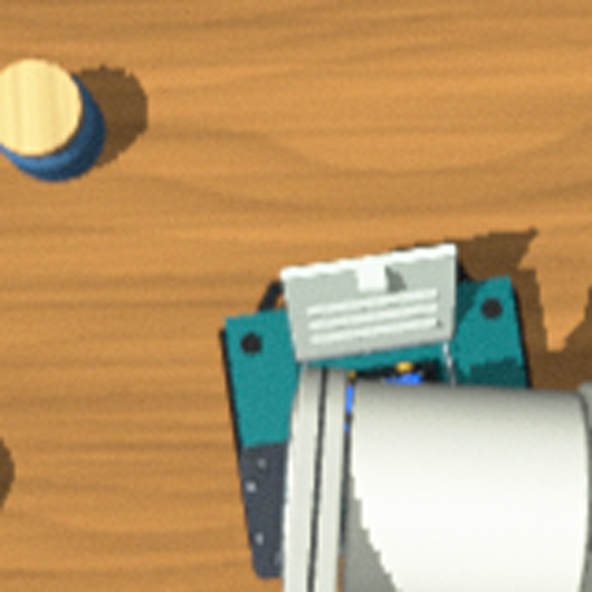

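View pics/scene10.png

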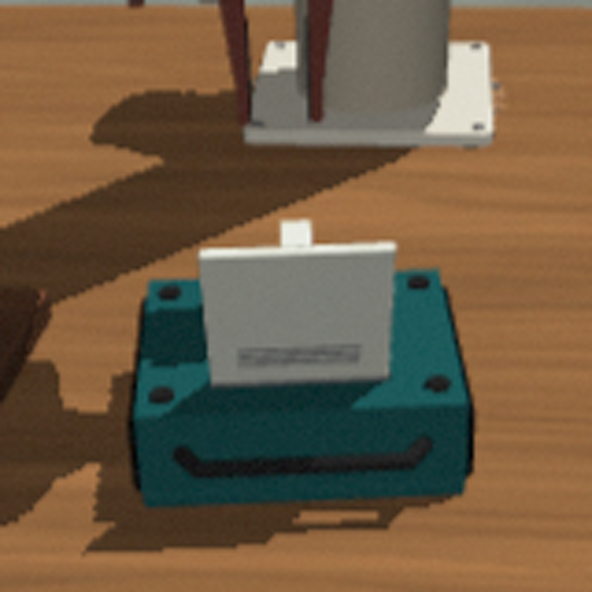

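View pics/wrist10.png

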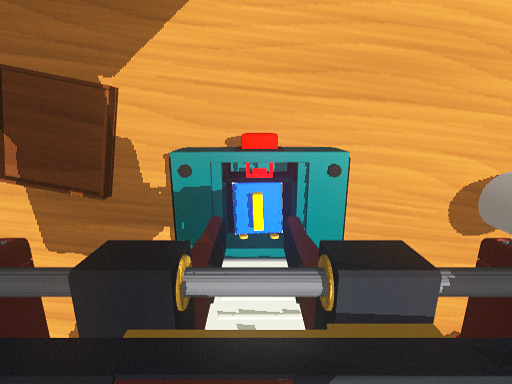

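The door stands fully open. The wrist view shows the blue pack with its yellow rib around (258,211). I'll enlarge this, and take a second wrist view lower and further forward.

```bash
python3 - <<'E'
from h import *
from workcell import ctrl
d=pickle.load(open("wrist10.pkl","rb"));cv2.imwrite("pics/c10.png",cv2.resize(d["color"][170:245,215:305,::-1],None,fx=6,fy=6,interpolation=cv2.INTER_CUBIC))
print(plan(ctrl.get_obs(),w([-15,0,140]),ori(0)))
E
python3 -m jog '[[0.5,[1.3,2.7,0.5],[0,-0.02,0]],[0.5,[2.6,5.4,0.5],[0,-0.02,0]],[0.5,[2.6,5.4,0.5],[0,-0.02,0]]]'
python3 - <<'E'
from h import *
from workcell import ctrl
print(s(ctrl.get_obs()["ee_pos"]))
d=ctrl.get_image("wrist");pickle.dump(d,open("wrist11.pkl","wb"));cv2.imwrite("pics/w11.png",d["color"][:,:,::-1])
E
```

```text
('shift cm', [2.59, 5.42, 0.53], 'turn', [0.0, -0.001, 0.001])
t: 8.55
ee_pos: [524.6, -22.6, 137.8]
orientation: [-1.568, -0.105, 0.11]
ft_force: [0.2, 0.5, 0.3]
width: 43.7
[-1.54890130e+01  2.05522583e-02  1.37833327e+02]
```

View pics/c10.png

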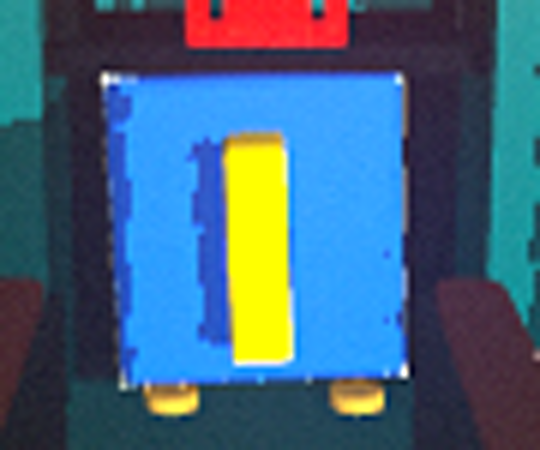

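View pics/w11.png

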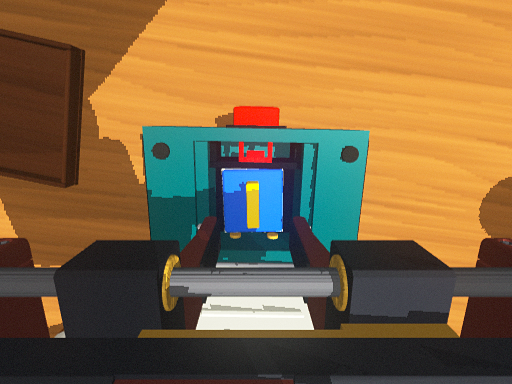

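```bash
python3 - <<'E'
from h import *
d=pickle.load(open("wrist11.pkl","rb"));cv2.imwrite("pics/c11.png",cv2.resize(d["color"][160:245,205:305,::-1],None,fx=6,fy=6,interpolation=cv2.INTER_CUBIC))
E
```

```text
(no output)
```

View pics/c11.png

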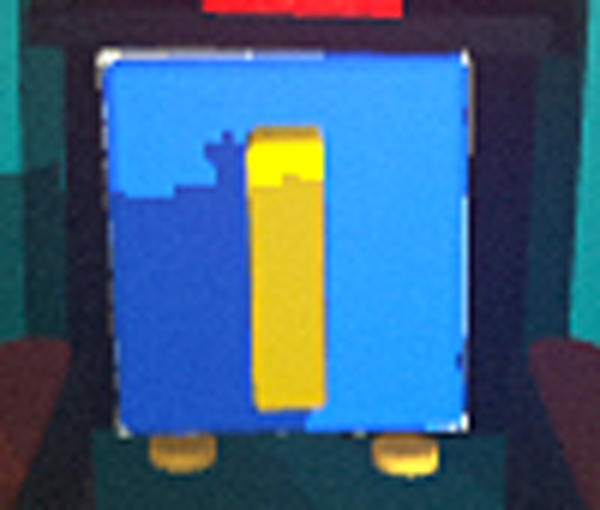

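```bash
python3 - <<'E'
from h import *
A=pickle.load(open("wrist10.pkl","rb"));B=pickle.load(open("wrist11.pkl","rb"))
f=lambda a,k,o:(np.array(a)+.5)/k-.5+np.array(o)
def go(pa,pb,z):
  P=[]
  for a,b in zip(pa,pb):
    a=f(a,6,(215,170));b=f(b,6,(205,160))
    P.append(atz(B,*b,z)); print("tri",tri((A,*a),(B,*b)).round(1),"z-fixed A,B",s(atz(A,*a,z)).round(1),s(atz(B,*b,z)).round(1),"depth",depth(B,*b).round(1))
  P=np.array(P);m=P.mean(0);e=P[2]+P[3]-P[0]-P[1];g=P[0]+P[3]-P[1]-P[2]
  print("centre",m,s(m),"yaw",np.arctan2(e[1],e[0]),np.arctan2(-g[0],g[1]))
go([(225,150),(288,148),(292,360),(234,364)],[(247,143),(323,140),(325,408),(255,412)],54)
go([(103,78),(402,76),(408,375),(122,388)],[(103,55),(466,55),(467,428),(120,434)],38)
for u,v in[(246,190),(246,200),(275,210),(262,190)]:print(u,v,depth(B,u,v).round(1))
from workcell import ctrl
# check wrist cam on known: speaker feet in B
print(s(atz(B,162,151,69)),s(atz(B,350,154,69)))
E
```

```text
tri [510.8 -31.5  58.7] z-fixed A,B [-29.1  -7.2  54. ] [-29.2  -7.4  54. ] depth [513.7 -31.6  45.2]
tri [507.2 -20.4  66.1] z-fixed A,B [-29.4   4.8  54. ] [-29.9   4.3  54. ] depth [510.8 -19.8  49. ]
tri [551.4 -13.8  58.4] z-fixed A,B [13.9  5.9 54. ] [14.   5.6 54. ] depth [559.3 -12.5  38.2]
tri [556.8 -24.5  50.2] z-fixed A,B [14.7 -5.6 54. ] [14.9 -5.6 54. ] depth [561.5 -24.3  38.6]
centre [532.55477238 -22.46211605  54.        ] [-7.58835107 -0.78164708 54.        ] yaw 0.1515658400126 -2.9561079549635183
tri [504.1 -56.6  38.1] z-fixed A,B [-39.7 -31.5  38. ] [-39.9 -31.2  38. ] depth [504.6 -56.8  34.5]
tri [ 4.938e+02 -1.000e-01  5.400e+01] z-fixed A,B [-40.   27.9  38. ] [-41.   27.4  38. ] depth [496.5   2.   34.9]
tri [557.5  11.3  44. ] z-fixed A,B [23.7 30.6 38. ] [23.5 30.4 38. ] depth [560.9  12.6  35.1]
tri [565.7 -46.3  46.4] z-fixed A,B [ 26.5 -29.1  38. ] [ 25.6 -29.   38. ] depth [569.8 -46.8  35.8]
centre [532.17431091 -22.34017451  38.        ] [-7.9519768  -0.61612671 38.        ] yaw 0.1567907471566317 -2.9971565051539475
246 190 [518.2 -30.5  53. ]
246 200 [527.7 -29.3  53.3]
275 210 [538.5   1.1  38. ]
262 190 [520.  -14.7  36.9]
[-59.09261012 -77.71927872  69.        ] [-59.48757163  80.76128929  69.        ]
```

Rib top is 53–54 mm and pack top 37–38 mm by depth, which matches the text. The rib centre is at about (532.5,-22.4) with yaw 0.154.

```bash
python3 - <<'E'
from h import *
from workcell import ctrl
o=ctrl.get_obs()
for z in(100,45):print(plan(o,[532.6,-22.6,z],ori(0,yaw=.152)))
E
```

```text
('shift cm', [0.8, 3.93, -0.1], 'turn', [-0.0, -0.016, -0.002])
('shift cm', [0.82, 9.43, -0.1], 'turn', [-0.0, -0.016, -0.002])
```

```bash
python3 -m jog '[[0.4,[0.4,2,-0.1],[0,-0.016,0]],[0.4,[0.8,4,-0.1],[0,-0.016,0]],[0.4,[0.8,6,-0.1],[0,-0.016,0]],[0.4,[0.8,8,-0.1],[0,-0.016,0]],[0.4,[0.8,9.4,-0.1],[0,-0.016,0]],[0.4,[0.8,9.4,-0.1],[0,-0.016,0]],[0.4,[0.8,9.4,-0.1],[0,-0.016,0]]]'
python3 - <<'E'
from h import *
from workcell import ctrl
o=ctrl.get_obs();print(o["width"],o["ee_pos"],o["ft_force"]);print(plan(o,[532.6,-22.6,41],ori(0,yaw=.152)))
d=ctrl.get_image("wrist");cv2.imwrite("pics/w12.png",cv2.resize(d["color"][130:300,160:360,::-1],None,fx=3.5,fy=3.5))
d=ctrl.get_image("scene");cv2.imwrite("pics/s12.png",cv2.resize(d["color"][100:260,170:330,::-1],None,fx=3.7,fy=3.7))
E
```

```text
t: 9.3
ee_pos: [534.2, -22.8, 47.9]
orientation: [-1.568, -0.122, 0.117]
ft_force: [0.2, 0.2, -0.3]
width: 35.1
35.14806661856353 [534.23569044 -22.8009804   47.8747395 ] [ 0.17951943  0.19729706 -0.2636395 ]
('shift cm', [-0.16, 0.69, 0.05], 'turn', [0.001, 0.0, 0.003])
```

View pics/w12.png

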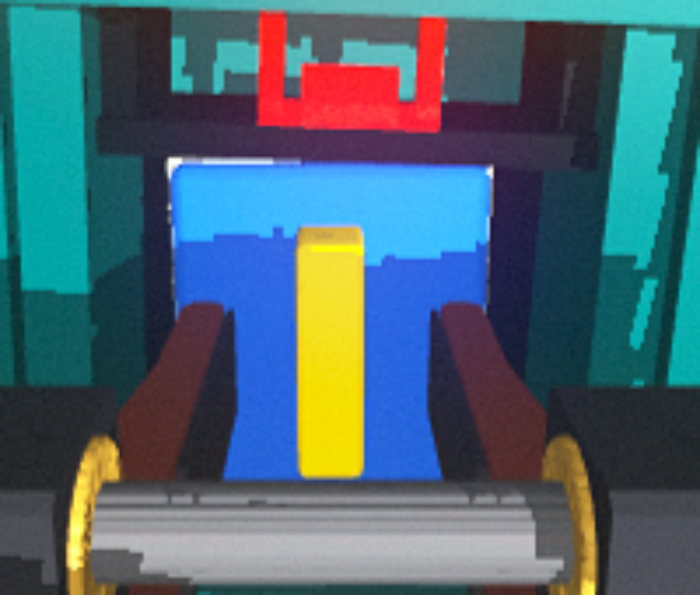

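View pics/s12.png

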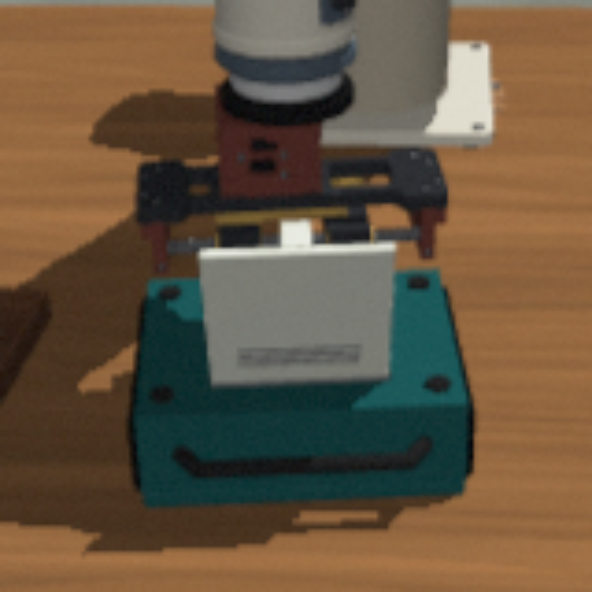

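The rib at (330,350) is centred between the fingers (inner edges at 235 and 432), and the open door is clear. Final descent.

```bash
python3 -m jog '[[0.4,[-0.1,0.3,0],[0,0,0]],[0.4,[-0.15,0.65,0],[0,0,0]],[0.4,[-0.15,0.65,0],[0,0,0]],[0.4,[-0.15,0.65,0],[0,0,0]]]'
python3 - <<'E'
from workcell import ctrl
o=ctrl.get_obs();print(o["ee_pos"],o["ft_force"])
E
```

```text
t: 9.8
ee_pos: [532.5, -22.9, 40.7]
orientation: [-1.568, -0.121, 0.118]
ft_force: [-0.1, 0.9, 0.8]
width: 34.8
[532.491383   -22.9045674   40.71888167] [-0.12961871  0.92572858  0.76958211]
```

Good height. Closing.

```bash
python3 -m jog '[[0.2,[0,0,0],[0,0,0]],[0.1,[0,0,0],[0,0,0]],[0,[0,0,0],[0,0,0]],[0,[0,0,0],[0,0,0]],[0,[0,0,0],[0,0,0]],[0,[0,0,0],[0,0,0]]]'; python3 -m jog '[[0,[0,-0.5,0],[0,0,0]],[0,[0,-1.5,0],[0,0,0]],[0,[0,-3,0],[0,0,0]],[0,[0,-5,0],[0,0,0]],[0,[0,-7,0],[0,0,0]],[0,[0,-9,0],[0,0,0]],[0,[0,-9.5,0],[0,0,0]],[0,[0,-9.5,0],[0,0,0]]]'
python3 - <<'E'
from h import *
from workcell import ctrl
o=ctrl.get_obs();print(o["width"],o["ee_pos"],o["ft_force"])
for n in("scene","wrist"):
  d=ctrl.get_image(n);pickle.dump(d,open(n+"13.pkl","wb"));cv2.imwrite(f"pics/{n}13.png",d["color"][:,:,::-1])
E
```

```text
t: 10.4
ee_pos: [532.6, -22.9, 40.8]
orientation: [-1.568, -0.122, 0.118]
ft_force: [-0.2, -0.8, -0.4]
width: 11.5
t: 11.2
ee_pos: [532.8, -22.9, 136.8]
orientation: [-1.568, -0.123, 0.116]
ft_force: [0.9, 0.2, -2.3]
width: 12.2
12.188452782414679 [532.81500206 -22.91072109 136.76368228] [ 0.90186018  0.19168326 -2.31614087]
```

View pics/scene13.png

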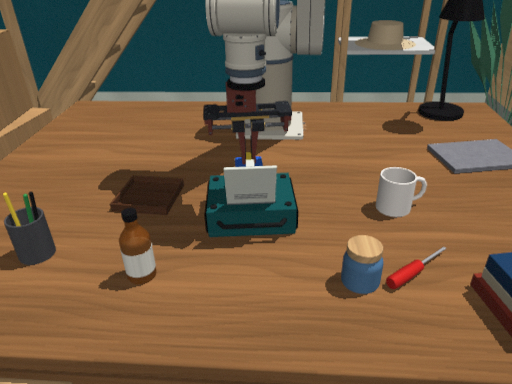

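View pics/wrist13.png

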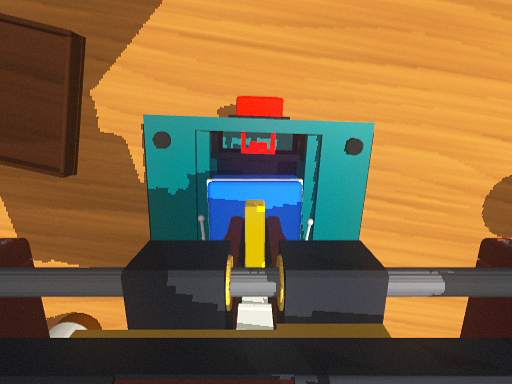

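The pack is held (12 mm width, about 2 N) and clear of the bay, and the door is still open. Carrying it to the tray.

```bash
python3 - <<'E'
from h import *
from workcell import ctrl
o=ctrl.get_obs()
for z in(140,60):print(plan(o,[476.2,-282,z],ori(0,yaw=-.074)))
E
```

```text
('shift cm', [-9.43, -0.48, -24.77], 'turn', [0.0, 0.226, 0.002])
('shift cm', [-9.44, 7.52, -24.77], 'turn', [0.0, 0.226, 0.002])
```

```bash
python3 -m jog '[[0,[-1,-0.5,-2.5],[0,0.02,0]],[0,[-2.5,-0.5,-6],[0,0.06,0]],[0,[-4,-0.5,-10],[0,0.1,0]],[0,[-5.6,-0.5,-14],[0,0.14,0]],[0,[-7.2,-0.5,-18],[0,0.18,0]],[0,[-8.4,-0.5,-21.5],[0,0.21,0]],[0,[-9.2,-0.5,-24],[0,0.226,0]],[0,[-9.4,-0.5,-24.8],[0,0.226,0]]]'; python3 -m jog '[[0,[0,0,0],[0,0,0]],[0,[0,0,0],[0,0,0]]]'
python3 - <<'E'
from h import *
from workcell import ctrl
o=ctrl.get_obs();print(o["width"],o["ee_pos"],o["ft_force"],o["qpos"].round(2))
for n in("top","wrist"):
  d=ctrl.get_image(n);cv2.imwrite(f"pics/{n}14.png",d["color"][:,:,::-1])
for z in(60,36.5):print(plan(o,[476.2,-282,z],ori(0,yaw=-.074)))
E
```

```text
t: 12.1
ee_pos: [475.9, -284.3, 139.5]
orientation: [-1.57, 0.059, -0.061]
ft_force: [0.2, 0.2, -2.1]
width: 11.8
t: 12.3
ee_pos: [476.7, -281.2, 139.9]
orientation: [-1.569, 0.057, -0.058]
ft_force: [-0.7, -1.4, -2.0]
width: 12.1
12.134249978056916 [ 476.65243346 -281.19724505  139.89723972] [-0.66033896 -1.36846503 -2.04228592] [-0.56  0.43  1.85  0.    0.86 -2.05]
('shift cm', [-0.05, 7.99, -0.09], 'turn', [-0.001, 0.001, 0.001])
('shift cm', [-0.05, 10.34, -0.09], 'turn', [-0.001, 0.001, 0.001])
```

View pics/wrist14.png

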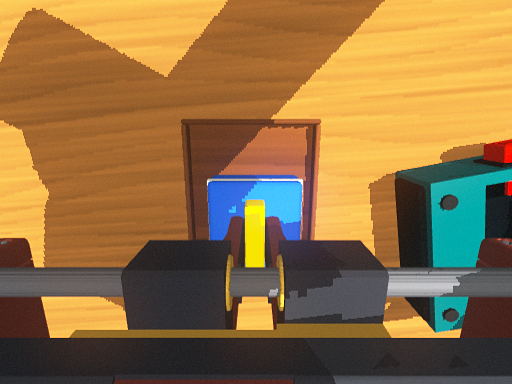

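View pics/top14.png

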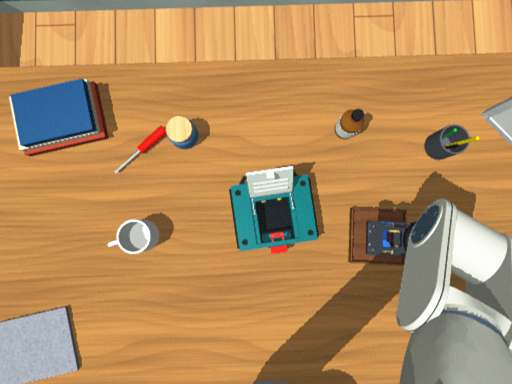

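The pack is over the middle of the tray, at (255,210) in the wrist view and (385,238) in the top view. Lowering in steps.

```bash
python3 -m jog '[[0,[0,2,0],[0,0,0]],[0,[0,4,0],[0,0,0]],[0,[0,6,0],[0,0,0]],[0,[0,8,0],[0,0,0]],[0,[0,9,0],[0,0,0]],[0,[0,9.8,0],[0,0,0]],[0,[0,10.1,0],[0,0,0]],[0,[0,10.1,0],[0,0,0]]]';  python3 -m jog '[[0,[0,0.1,0],[0,0,0]],[0,[0,0.2,0],[0,0,0]],[0,[0,0.2,0],[0,0,0]]]'
```

```text
t: 13.2
ee_pos: [477.5, -282.2, 39.8]
orientation: [-1.57, 0.056, -0.06]
ft_force: [0.4, 0.3, -2.7]
width: 11.6
t: 13.5
ee_pos: [477.5, -282.5, 38.1]
orientation: [-1.57, 0.056, -0.06]
ft_force: [0.6, 0.5, -1.6]
width: 11.7
```

```bash
python3 -m jog '[[0,[0,0.1,0],[0,0,0]],[0,[0,0.2,0],[0,0,0]],[0,[0,0.3,0],[0,0,0]],[0,[0,0.3,0],[0,0,0]]]';  python3 -m jog '[[0,[0,0.05,0],[0,0,0]],[0,[0,0.1,0],[0,0,0]],[0,[0,0.1,0],[0,0,0]]]'
```

```text
t: 13.9
ee_pos: [477.2, -282.2, 34.5]
orientation: [-1.57, 0.056, -0.059]
ft_force: [-0.7, 0.2, -1.7]
width: 11.8
t: 14.2
ee_pos: [477.3, -282.3, 33.8]
orientation: [-1.57, 0.056, -0.06]
ft_force: [-1.0, 0.8, -0.4]
width: 11.8
```

```bash
python3 -m jog '[[0,[0,0.05,0],[0,0,0]],[0,[0,0.1,0],[0,0,0]],[0,[0,0.1,0],[0,0,0]]]'
python3 - <<'E'
from h import *
from workcell import ctrl
d=ctrl.get_image("scene");cv2.imwrite("pics/s15.png",cv2.resize(d["color"][130:230,80:220,::-1],None,fx=5,fy=5,interpolation=cv2.INTER_CUBIC))
E
```

```text
t: 14.5
ee_pos: [477.3, -282.3, 33.8]
orientation: [-1.57, 0.056, -0.06]
ft_force: [-2.8, 3.2, 12.0]
width: 12.1
```

View pics/s15.png

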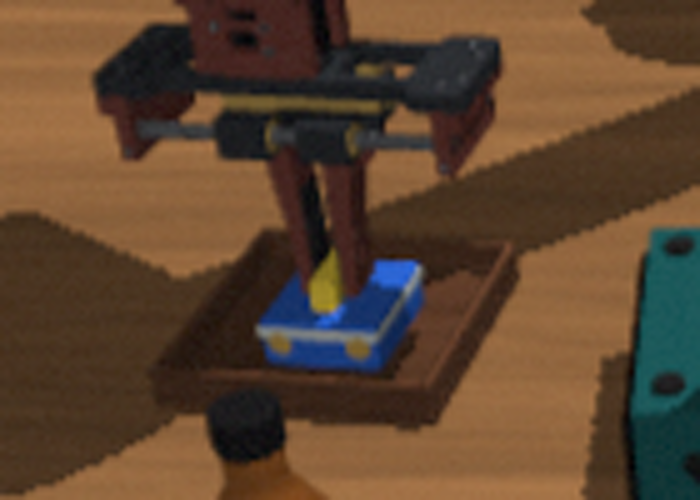

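The pack sits on the tray floor (12 N upward at 33.8 mm, where expected). I'll ease the load, open, let it settle and lift off.

```bash
python3 -m jog '[[0,[0,-0.08,0],[0,0,0]],[0.15,[0,-0.08,0],[0,0,0]],[0.25,[0,-0.08,0],[0,0,0]],[0.35,[0,-0.08,0],[0,0,0]],[0.35,[0,-0.08,0],[0,0,0]],[0.35,[0,-0.08,0],[0,0,0]]]'; python3 -m jog '[[0.35,[0,-0.5,0],[0,0,0]],[0.35,[0,-2,0],[0,0,0]],[0.35,[0,-5,0],[0,0,0]],[0.35,[0,-9,0],[0,0,0]],[0.35,[0,-13,0],[0,0,0]],[0.35,[-3,-16,0],[0,0,0]],[0.35,[-6,-18,0],[0,0,0]],[0.35,[-6,-18,0],[0,0,0]]]'
python3 - <<'E'
from h import *
from workcell import ctrl
o=ctrl.get_obs();print(o["qpos"].round(2))
for n in("top","scene","wrist"):
  d=ctrl.get_image(n);pickle.dump(d,open(n+"16.pkl","wb"));cv2.imwrite(f"pics/{n}16.png",d["color"][:,:,::-1])
E
```

```text
t: 15.15
ee_pos: [477.3, -282.3, 33.4]
orientation: [-1.57, 0.056, -0.06]
ft_force: [0.7, -0.4, 0.3]
width: 30.4
t: 15.95
ee_pos: [415.5, -278.0, 217.0]
orientation: [-1.573, 0.054, -0.063]
ft_force: [-0.4, 1.1, 0.5]
width: 31.0
[-0.61  0.24  1.91  0.    0.98 -2.11]
```

View pics/scene16.png

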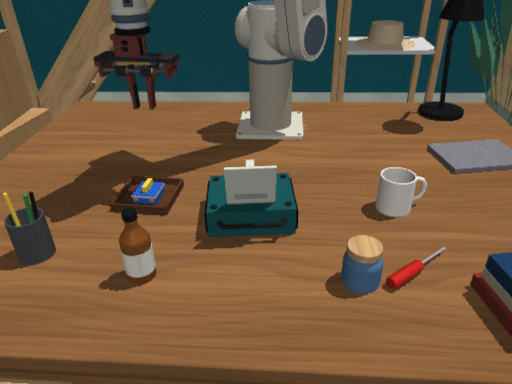

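View pics/top16.png

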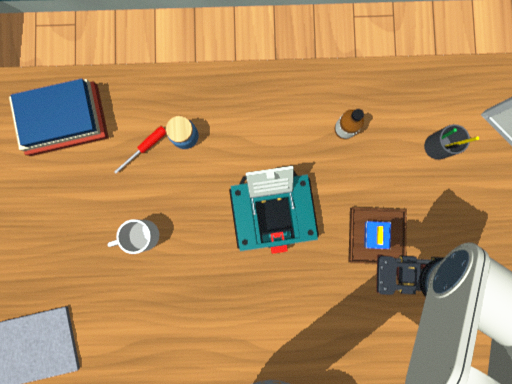

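View pics/wrist16.png

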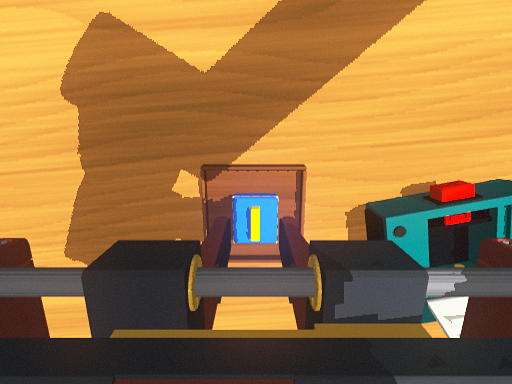

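The pack lies in the tray at (378,235), the door is open, and the bottle, candle and mug are where they were. A quick depth check, then I'll hand in.

```bash
python3 - <<'E'
from h import *
T=pickle.load(open("top16.pkl","rb"));T0=pickle.load(open("top0.pkl","rb"))
for u,v in[(369,226),(387,226),(369,243),(387,244),(379,235)]:print(depth(T,u,v).round(1))
df=np.abs(T["color"].astype(int)-T0["color"]).max(2)>40
for n,(a,b,c,e) in dict(mug=(105,165,215,258),candle=(160,205,110,155),bottle=(330,370,105,142)).items():print(n,df[c:e,a:b].sum())
from workcell import ctrl
print(ctrl.close_job())
E
```

```text
[ 499.1 -259.4   29.7]
[ 497.9 -303.2   33.5]
[ 456.9 -257.3   29.8]
[ 453.1 -301.9   30.5]
[ 476.8 -277.7   48.8]
mug 0
candle 0
bottle 0
the job is handed in; nothing more can be done
None
```

The battery pack is out and lying in the wooden tray, and the door is still open. I handed the job in at about 16 s of the 66 s limit; no verdict is reported.

**What I did:** I pressed the tab with closed fingers until the door sprung ajar (4.6 N), then backed off and the tab came out again. I then pushed the door over off-centre to miss the prong, until it met its stop. I gripped the pack by its rib, lowered it onto the tray floor, and released it.

**Last checks:**
- **Pack:** three of its top corners read 30–31 mm high and the rib top 49 mm, which matches lying flat on the 5 mm tray floor. The fourth corner read 33.5 mm. I put that down to depth noise or the pixel clipping the rib or an edge, and didn't measure it again.
- **Door:** it was still fully open in the last pictures.
- **Mug, candle jar and bottle:** no pixel changes in the top view compared with the start.
- **Forces:** the highest force I read was about 12 N, as the pack met the tray floor.

**Things that went less well:**
- While I tilted the tool for the door, joint 6 reached its limit (−2.54) and joint 5 read 0.109 against a limit of 0.11. I reduced the tilt and yaw straight away. The moves seem to stop at the limits, but that one reading is slightly past.
- Measuring the rib height from two wrist views scattered between 50 and 66 mm, because the views were too close together. I used the depth readings instead, which agreed with the text.

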